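Make up a slide kit and a specimen kit on the lab bench

ROBOT

A 7-joint arm with a two-finger parallel gripper is mounted at the origin on the work surface. World frame = base frame: x ahead of the robot, y to its left, z up, the work surface at z = 0. Lengths are in m, angles in degrees, forces in N, time in s.
With the tool pointing down it reaches from about 0.35 to 0.9 m from the base axis. Payload 8.1 kg.
Tool frame: the origin (TCP) lies at the very end of the fingers, on their centre line; the grasp point (between the pads) lies 19 mm behind it (tcp_to_grasp is the z of the grasp point in the tool frame, in m); z points along the fingers, y is the direction in which the jaws open and shut (so a half turn about z gives the same grasp; the last joint's range is limited). The gripper opens to 85 mm and grips with 20 to 120 N. Pads are 22 mm wide; open, the fingers measure 114 mm over their backs; the gripper's body (76 mm by 85 mm) begins 54 mm behind the grasp point. The pads swing forward as they close: fully open they stand 13 mm farther back than shut.
Start: joints at [-77.269, 24.895, 1.432, 90.138, -0.665, 64.973, -4.303], TCP at [0.199, 0.592, 0.231] pointing down, gripper open.
Joint ranges: [-149.89, 149.89], [-25.12, 119.58], [-72.63, 75.52], [4.76, 147.25], [-75.54, 255.54], [6.69, 114.76], [-157.13, 157.13]. Speed limits (degrees/s): [127.2, 127.2, 172.46, 172.46, 180, 180, 180].

INTERFACE

Orientations are given as [roll, pitch, yaw] about the fixed x, y, z axes, in that order (R = Rz(yaw) Ry(pitch) Rx(roll)).
In Python, from workcell import * gives the robot as it stands.
- The arm moves only by the tool jog_arm, never from a script. Its argument "series" is a list of rows, each a list of 3 entries, a list of its own where there are three numbers: the finger opening in mm, from 0 to 85.4, then the shift along the tool's x, y, z in units of 40 mm (1.0 is 40 mm), then the turn, a rotation vector about the tool's x, y, z in degrees. In form: [[fingers, [tx, ty, tz], [ax, ay, az]], ...]. A call has 1 to 20 rows; each row shifts and turns the pose as measured when the row begins, along the tool's axes as they then stand; what a row does not reach is not made up. A row lasts 1/10 s, in which the tool goes at most 50 mm and 8.59 degrees, less where a joint would pass 70% of its speed; a pose out of reach is approached as far as the arm can. A call is refused whole if a number of a shift passes 1 or a number of a turn 8.59, either way. A call with a gripper value outside its range is refused whole. The fingers move at their own pace and stop on an object; "grip_force" is the grip in N (left out, the last holds). Time passes only in rows, so rows that do not move let the fingers close. It gives the time, the measured TCP pose, the force and the opening at its end, in the units of the state.
- get_obs(): the state, without advancing time (a new reading comes with each control period).
- camera(name): name is "scene" or "top" or "wrist"; returns a dict with "pixels" (480x640x3 uint8, red, green, blue), "z_map" (480x640 float32, m along the optical axis (not along the pixel's ray), 0 where there is no reading), "camera_matrix" (3x3 intrinsics, pixels), "distortion" ([k1, k2, p1, p2, k3] as OpenCV has them; the pictures are not rectified), "camera_from_world" (4x4, takes a point from world to camera coordinates). Camera axes: x right, y up, looking along -z (the intrinsics and any distortion apply to the point x, -y, -z); pixel columns grow to the right and rows downward; lengths in m; the calibration is good to about 2 mm. A picture is of the moment at which its call begins.
- close_job(): hands the job in, once; it reports no verdict.
The state is a dict: "t": time; "q": joint angles; "joint_velocities": joint speeds; "tau": joint torques, N m; "tcp_pos": TCP position; "tool_rot": TCP orientation; "wrist_force": force on the tool from outside, world axes, zero at the start; "moment": the same for the moment, N m; "finger_gap": opening from 0.0 (shut) to 1.0 (fully open).
Only numpy, scipy, OpenCV 4.12 (cv2) and the standard library are available. Lean on these libraries where they do the work, as an engineer would, in place of code of your own. Each camera call takes 0.05 s, during which the arm holds its last target. There are 200 camera calls.

TASK

Make up the two kits from the stock on the bench. The tray with three compartments gets the oblong slide box in its long compartment, the clear square bottle in its middle-sized one and the dropper bottle with the pointed cap in its smallest; the tray with two compartments gets the lidded specimen jar in its square compartment and the little bijou bottle in its narrow one. Set each piece down gently on the floor of its compartment, bottles upright and slide box lid up, never dropping or throwing it, and leave the tube rack, the microplate and the amber bottle where they stand.

Things in the scene. Friction and masses are not known exactly. Their poses are not given: they have to be found in the camera images.
- tray3: three-compartment kit tray, light grey plastic, 118 (x) x 118 (y) x 10 mm high, floor 3 mm thick, compartments 7 mm deep; loose, 0.25 kg. Origin: centre of underside, z up. Long compartment 110 (x) x 55 mm centred at x 0, y +27.5 mm; on the -y side, past a 4 mm rib, the middle-sized one 64 (x) x 51 mm centred at x -23, y -29.5, and the smallest 42 (x) x 51 mm centred at x +34, y -29.5.
- tray2: two-compartment kit tray, light grey plastic, 124 (x) x 78 (y) x 10 mm high, floor 3 mm thick, compartments 7 mm deep; loose, 0.25 kg. Origin: centre of underside, z up. Square compartment 70 x 70 mm centred at x -23, y 0 mm; past a 4 mm rib the narrow one, 42 (x) x 70 mm, centred at x +37, y 0.
- slidebox_center (a point): slide box: closed oblong case of milky plastic with a paper label on its lid, 84 mm long (its x) x 34 mm wide (its y) x 34 mm high, lying on the bench, 80 g. Best held by its upper half, so that the fingertips stay above the tray's rim. Loose; the point is its centre, half-way up, its z axis up.
- square_center (a point): square bottle: clear plastic bottle of square section, 32 x 32 mm (sides along its x and y) and 46 mm high, with a round white ribbed screw cap (24 mm wide) on top, 66 mm high in all, standing upright, 25 g. Loose; the point is its centre, half-way up, its z axis up.
- dropper_center (a point): dropper bottle: opaque white plastic cylinder 26 mm in diameter and 44 mm high, topped by a thin pointed white cap (16 mm wide tapering to 6 mm), 70 mm high in all, standing upright, 22 g. Loose; the point is its centre, half-way up, its z axis up.
- jar_center (a point): specimen jar: the widest container, a milky plastic pot 41 mm across at the foot and 44 mm at 44 mm height, with a flat white ribbed lid 49 mm wide and 15 mm high, 58 mm high in all, standing upright, 35 g. Loose; the point is its centre, half-way up, its z axis up.
- bijou_center (a point): bijou bottle: the slimmest and lowest bottle, a straight clear glass cylinder 20 mm in diameter with an aluminium screw cap of the same width, 54 mm high in all, standing upright, 16 g. Loose; the point is its centre, half-way up, its z axis up.
- rack: blue microtube rack with a few small tubes in it, 70 x 224 mm, 43 mm high with its tubes, on the bench beyond the stock; to be left alone. Origin at the centre of its underside, long side along its y.
- plate: white multi-well microplate, 86 x 128 mm, 14 mm high; to be left alone. Origin at the centre of its underside, long side along its y.
- amber: amber glass reagent bottle with a black cap, 52 mm in diameter, 98 mm high; to be left alone. Origin at the centre of its underside.
Things that resemble listed ones, but are neither listed nor needed, are in the scene too. What is shaped like the part that bears slidebox_center but red is not meant. Leave any blue look-alike of the part that bears square_center alone.

How it is judged (in metres and radians):
At the end, for the whole second after the job is handed in: All five pieces rest, released and still, each in its own compartment: centre within 10 to 27 mm of its middle (as the walls allow), height within 4 mm of standing on its floor, upright (slide box lid up) within 0.12 rad; both trays flat on the bench (x of slidebox_center in the frame of tray3 between -0.015 and 0.015 m and y of slidebox_center in the frame of tray3 between 0.015 and 0.04 m and z of slidebox_center in the frame of tray3 between 0.016 and 0.024 m and angle between each of slidebox_center, square_center, dropper_center, jar_center, bijou_center's own z axis and vertical below 0.12 rad and linear speed of each of slidebox, square, dropper, jar, bijou below 0.02 m/s and contact force between each of slidebox, square, dropper, jar, bijou and the fingers below 0.05 N and x of square_center in the frame of tray3 between -0.041 and -0.005 m and y of square_center in the frame of tray3 between -0.0415 and -0.0175 m and z of square_center in the frame of tray3 between 0.032 and 0.04 m and x of dropper_center in the frame of tray3 between 0.024 and 0.044 m and y of dropper_center in the frame of tray3 between -0.044 and -0.015 m and z of dropper_center in the frame of tray3 between 0.034 and 0.042 m and x of jar_center in the frame of tray2 between -0.037 and -0.009 m and y of jar_center in the frame of tray2 between -0.014 and 0.014 m and z of jar_center in the frame of tray2 between 0.028 and 0.036 m and x of bijou_center in the frame of tray2 between 0.024 and 0.05 m and y of bijou_center in the frame of tray2 between -0.027 and 0.027 m and z of bijou_center in the frame of tray2 between 0.026 and 0.034 m and angle between each of tray3, tray2's own z axis and vertical below 0.08 rad and height (world z) of each of tray3, tray2 below 0.005 m); the robot touches nothing.
It fails at once if a bystander (tube rack, microplate or amber bottle) is shifted by more than 25 mm or tipped (distance of any of rack, plate, amber from where it was at the start of the episode above 0.025 m or angle between any of rack, plate, amber's own z axis and vertical above 0.3 rad).
It fails at once if a piece is dropped or thrown: out of the fingers it moves faster than 0.7 m/s (a fall of about 25 mm) ((linear speed of slidebox above 0.7 m/s and contact force between slidebox and the fingers below 0.05 N) or (linear speed of square above 0.7 m/s and contact force between square and the fingers below 0.05 N) or (linear speed of dropper above 0.7 m/s and contact force between dropper and the fingers below 0.05 N) or (linear speed of jar above 0.7 m/s and contact force between jar and the fingers below 0.05 N) or (linear speed of bijou above 0.7 m/s and contact force between bijou and the fingers below 0.05 N)).
It also fails if it takes over 122 s, if anything falls off the work surface, if the arm or the gripper's body presses on something with over 40 N, if the wrist force passes 120 N, or if a joint passes its speed limit or range.

## Working session

There is one attempt and no reset: what is moved stays moved. The work goes in short steps, Python scripts to look and compute and a tool call to move; the robot and the scene stay as the last step left them, time stands still between calls to the robot, and variables do not carry over. Pictures are saved under pics/ and viewed, about 12 in all and at most 16, crops included, and the job is handed in when it is done.

Besides the shell and the picture viewer there is one more tool, called after ">>>" as name([rows], argument=value, ...), one row to a line, values as JSON. jog_arm: Moves the arm, as the interface text tells. Its arguments: {"type":"object","properties":{"series":{"type":"array"},"grip_force":{"type":"number"}},"required":["series"]}

```bash
mkdir -p pics; ls; python3 - <<'E'
from workcell import *
import cv2,numpy as np
print(get_obs())
for n in ["top","scene"]:
    c=camera(n); cv2.imwrite(f"pics/{n}0.png",c["pixels"][:,:,::-1]); np.savez(f"pics/{n}0.npz",**c)
    print(n,c["camera_matrix"],c["distortion"],c["camera_from_world"])
E
```

```text
pics
{'t': 0.0, 'q': array([-77.26796916,  24.93671788,   1.4314706 ,  90.18817741,
        -0.66469541,  64.97159587,  -4.30125909]), 'joint_velocities': array([-0.03084959,  0.13437145, -0.00861485, -0.02477071, -0.00070816,
        0.04673771,  0.01735266]), 'tau': array([-1.98812686e-04, -6.70461559e+01,  1.02527115e+00, -3.16222751e+01,
        1.55374449e-02,  1.21218516e-02,  3.51840959e-05]), 'tcp_pos': array([0.19936196, 0.59183862, 0.23052943]), 'tool_rot': array([-1.79912206e+02,  8.24511306e-03,  1.61386499e+02]), 'wrist_force': array([-1.22085552,  0.73137591, -1.17861247]), 'moment': array([-0.01928288, -0.05250196,  0.04510855]), 'finger_gap': 0.9993780442479958}
top [[447.83193935   0.         316.16321326]
 [  0.         447.83193935 239.86688937]
 [  0.           0.           1.        ]] [-0.11421973  0.          0.          0.          0.        ] [[ 0.02408522 -0.99927384  0.02952446 -0.03376837]
 [ 0.9917703   0.0275982   0.12502008 -0.60384354]
 [-0.12574412  0.02627035  0.99171482 -0.85507666]
 [ 0.          0.          0.          1.        ]]
scene [[473.37879132   0.         323.46403312]
 [  0.         473.37879132 231.39117903]
 [  0.           0.           1.        ]] [-0.12138684  0.          0.          0.          0.        ] [[ 0.8082097   0.5888808   0.00406108 -0.46278954]
 [-0.50934742  0.69555962  0.5067169   0.29166473]
 [ 0.29557114 -0.41160201  0.86210294 -1.13410745]
 [ 0.          0.          0.          1.        ]]
```

View pics/top0.png

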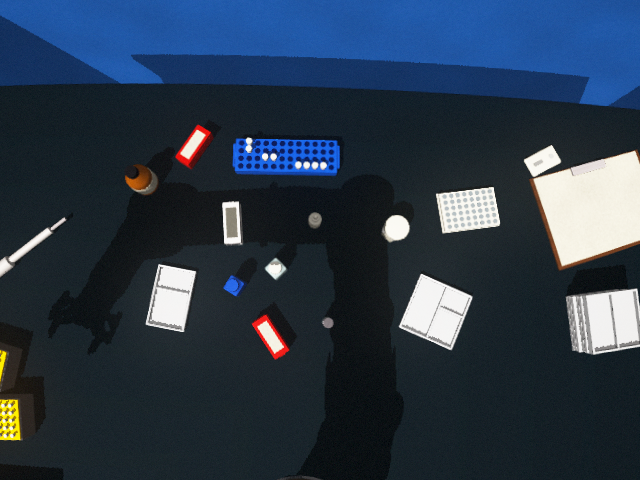

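View pics/scene0.png

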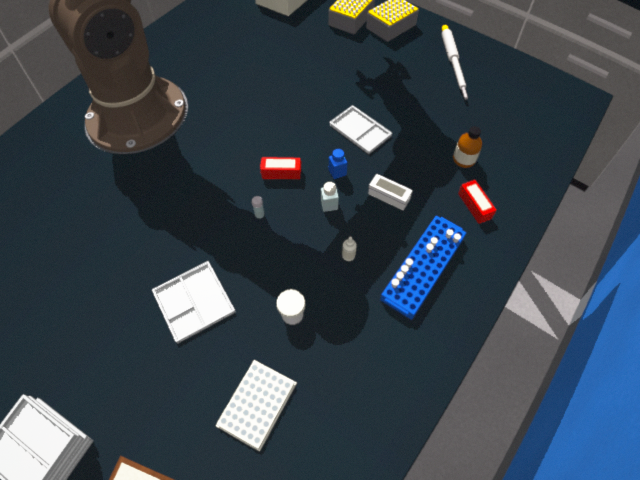

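```bash
cat > h.py <<'E'
import numpy as np,cv2
def cloud(c):
    K,d,T=c["camera_matrix"],c["distortion"],c["camera_from_world"]
    v,u=np.mgrid[0:480,0:640].astype(np.float32)
    n=cv2.undistortPoints(np.stack([u.ravel(),v.ravel()],1)[:,None],K,d)[:,0].reshape(480,640,2)
    z=c["z_map"]
    P=np.stack([n[...,0]*z,-n[...,1]*z,-z],-1)
    W=(P-T[:3,3])@T[:3,:3]
    W[z==0]=np.nan
    return W
def ray(c,px,h):
    K,d,T=c["camera_matrix"],c["distortion"],c["camera_from_world"]
    n=cv2.undistortPoints(np.float32(px).reshape(-1,1,2),K,d)[:,0]
    R=T[:3,:3]; o=-R.T@T[:3,3]
    D=np.c_[n[:,0],-n[:,1],-np.ones(len(n))]@R
    return (o+D*((h-o[2])/D[:,2])[:,None])[:,:2]
E
python3 - <<'E'
from h import *
c=np.load("pics/top0.npz"); W=cloud(c); T=c["camera_from_world"]
print("cam",-T[:3,:3].T@T[:3,3])
m=((W[...,2]>0.006)&(W[...,0]>.2)&(W[...,0]<1.1)).astype(np.uint8)
n,L,st,ce=cv2.connectedComponentsWithStats(m)
for i in range(1,n):
    if st[i,4]<60: continue
    P=W[L==i]; zt=np.percentile(P[:,2],97)
    t=P[P[:,2]>zt-.006]
    r=cv2.minAreaRect((P[:,:2]*1000).astype(np.float32)); r2=cv2.minAreaRect((t[:,:2]*1000).astype(np.float32))
    print(ce[i].round(),st[i,4],"ztop %.4f"%zt,"topc",t[:,:2].mean(0).round(4),"rect",np.round(r[0]),np.round(r[1]),round(r[2],1),"toprect",np.round(r2[0],1),np.round(r2[1],1),round(r2[2],1))
I=c["pixels"][:,:,::-1]
a=cv2.resize(I[255:355,130:210],None,fx=5,fy=5,interpolation=2);b=cv2.resize(I[260:360,390:480],None,fx=4.4,fy=5,interpolation=2)
cv2.imwrite("pics/trays.png",np.hstack([a,b]))
E
```

```text
cam [0.49216655 0.00538431 0.92448176]
[194. 146.] 826 ztop 0.0380 topc [0.7978 0.242 ] rect [798. 243.] [36. 87.] 57.8 toprect [797.4 242.4] [34.9 84.1] 59.2
[286. 156.] 3739 ztop 0.0438 topc [0.7713 0.0515] rect [781.  49.] [ 72. 222.] 0.4 toprect [771.2  52.2] [174.2  34.2] 72.4
[542. 160.] 620 ztop 0.0131 topc [ 0.8006 -0.5168] rect [ 801. -518.] [46. 82.] 28.3 toprect [ 800.9 -517.6] [45.5 81.2] 28.9
[586. 168.] 377 ztop 0.0137 topc [ 0.7906 -0.6278] rect [ 786. -627.] [ 31. 117.] 19.8 toprect [ 788.  -626.1] [ 27.3 117.7] 16.7
[141. 179.] 763 ztop 0.1001 topc [0.7199 0.3426] rect [718. 340.] [47. 52.] 56.0 toprect [720.1 342.5] [24.9 23. ] 3.1
[468. 209.] 2193 ztop 0.0177 topc [ 0.6833 -0.3408] rect [ 683. -342.] [ 86. 126.] 9.0 toprect [ 683.4 -341.5] [ 82.3 125.6] 9.3
[232. 223.] 789 ztop 0.0381 topc [0.6357 0.1536] rect [636. 153.] [86. 35.] 6.1 toprect [636.5 153.7] [83.1 34.8] 5.7
[315. 220.] 165 ztop 0.0698 topc [ 0.647  -0.0146] rect [647. -15.] [26. 25.] 51.1 toprect [647.2 -14.9] [6.3 3.9] 85.0
[395. 228.] 551 ztop 0.0611 topc [ 0.6329 -0.1752] rect [ 633. -175.] [48. 
[... 570 characters left out ...]
685 topc [0.5105 0.1417] rect [511. 142.] [33. 33.] 59.1 toprect [510.2 141.3] [22.8 22.9] 7.5
[604. 320.] 4150 ztop 0.0773 topc [ 0.4533 -0.6203] rect [ 445. -627.] [134. 130.] 7.2 toprect [ 451.2 -627.5] [119.4 125.4] 6.4
[270. 336.] 817 ztop 0.0376 topc [0.4121 0.0676] rect [412.  68.] [86. 35.] 34.6 toprect [411.4  67.5] [84.2 34.5] 34.8
[328. 322.] 97 ztop 0.0564 topc [ 0.443  -0.0448] rect [444. -44.] [19. 19.] 1.4 toprect [443.  -44.4] [17.4 19.3] 1.2
[  8. 365.] 773 ztop 0.0565 topc [0.3375 0.6038] rect [333. 607.] [99. 44.] 19.2 toprect [327.5 601.9] [74.5 16.9] 1.4
[ 16. 413.] 1267 ztop 0.0632 topc [0.2341 0.5837] rect [232. 596.] [72. 77.] 6.0 toprect [232.4 583.4] [65.8 42.9] 5.2
```

View pics/trays.png

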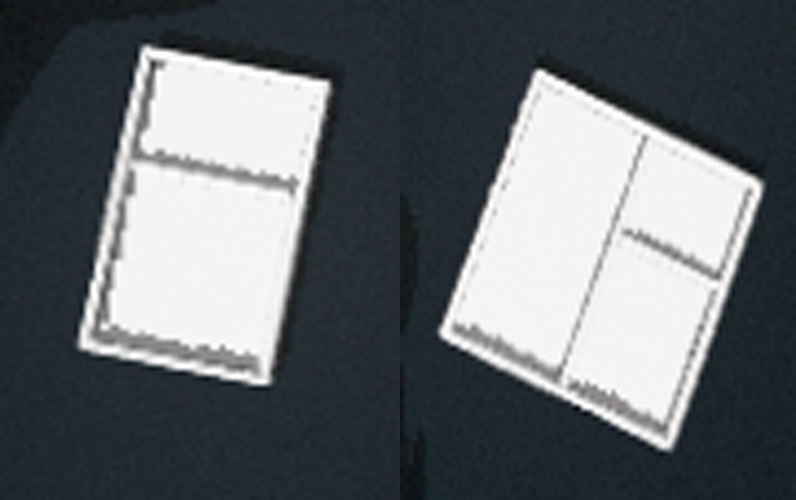

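Both trays, all five pieces and the look-alikes are located. In the trays view, tray2's narrow bay is towards +x (yaw about -8.5°). tray3's small bay is at +x/-y (yaw about -22.4°). I'll take the slide box first.

>>> jog_arm([
  [60,[0,0,0],[0,0,-8.1]],
  [60,[0,0,0],[0,0,-8.1]],
  [60,[0,0,0],[0,0,-8.1]],
  [60,[-0.7,-0.85,0.15],[0,0,0]],
  [60,[-0.7,-0.85,0.15],[0,0,0]],
  [60,[-0.7,-0.85,0.15],[0,0,0]],
  [60,[-0.7,-0.85,0.15],[0,0,0]],
  [60,[-0.7,-0.85,0.15],[0,0,0]],
  [60,[-0.7,-0.85,0.15],[0,0,0]],
  [60,[-0.7,-0.85,0.15],[0,0,0]],
  [60,[-0.7,-0.85,0.15],[0,0,0]],
  [60,[-0.7,-0.85,0.15],[0,0,0]],
  [60,[-0.7,-0.85,0.15],[0,0,0]],
  [60,[-0.7,-0.85,0.15],[0,0,0]],
  [60,[-0.7,-0.85,0.15],[0,0,0]],
  [60,[-0.7,-0.85,0.15],[0,0,0]],
  [60,[0,0,0],[0,0,0]],
])

```text
t: 1.8
tcp_pos: [0.6242, 0.1785, 0.1421]
tool_rot: [-179.5, -0.5, -172.9]
wrist_force: [-0.1, -1.1, -0.3]
finger_gap: 0.701
```

```bash
cat > p.py <<'E'
import sys,numpy as np
from scipy.spatial.transform import Rotation as R
from workcell import *
def plan(x,y,z,yaw):
    """left over: turn (tool axes, deg), then shift (40 mm units) along tool axes after that turn"""
    o=get_obs(); A=R.from_euler("xyz",o["tool_rot"],degrees=True); B=R.from_euler("xyz",[180,0,yaw],degrees=True)
    d=np.array([x,y,z])-o["tcp_pos"]
    print("t %.1f tcp"%o["t"],o["tcp_pos"].round(4),"rot",o["tool_rot"].round(1),"gap_mm %.1f"%(85.4*o["finger_gap"]),"F",o["wrist_force"].round(1),"q7 %.0f"%o["q"][6])
    print("turn",(A.inv()*B).as_rotvec(degrees=True).round(2),"shift after",(B.inv().apply(d)/.04).round(3))
if __name__=="__main__":
    plan(*map(float,sys.argv[1:5]))
    if len(sys.argv)>5:
        import cv2; n=sys.argv[5]; c=camera(n.rstrip("0123456789")); cv2.imwrite(f"pics/{n}.png",c["pixels"][:,:,::-1]); np.savez(f"pics/{n}.npz",**c)
E
python3 p.py 0.6365 0.1537 0.12 185.7 wrist1
```

```text
t 1.8 tcp [0.6242 0.1785 0.1421] rot [-179.5   -0.5 -172.9] gap_mm 59.8 F [-0.1 -1.1 -0.3] q7 78
turn [-0.5  -0.53  1.42] shift after [-0.245 -0.648  0.553]
```

View pics/wrist1.png

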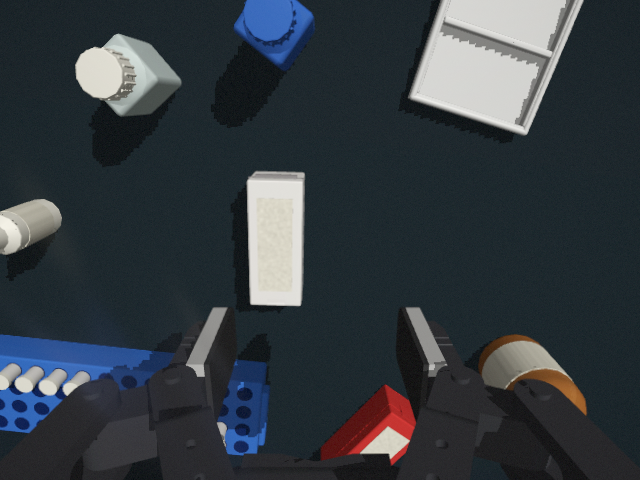

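Wrist view: the milky slide box has its top face at about (248–303, 178–304), and the fingers are at (210, 340) and (420, 340). I'll refine its position from these corners.

```bash
python3 - <<'E'
from h import *
c=np.load("pics/wrist1.npz")
P=ray(c,[[249,179],[304,179],[301,304],[251,304]],.034); print(P.round(4),P.mean(0).round(4))
e=(P[0]+P[1]-P[2]-P[3]); print("yaw",np.degrees(np.arctan2(e[1],e[0])), np.linalg.norm(P[0]-P[3]),np.linalg.norm(P[0]-P[1]))
W=cloud(c); print("box top z",W[200:290,265:290,2].mean(),"bench",W[100:160,330:400,2].mean())
E
python3 p.py 0.6365 0.1537 0.12 185.7
```

```text
[[0.5938 0.134 ]
 [0.5896 0.1668]
 [0.6726 0.1744]
 [0.6769 0.1415]] [0.6332 0.1542]
yaw -174.79422509895775 0.08346352303284897 0.0330800517521521
box top z nan bench nan
t 1.9 tcp [0.6221 0.1817 0.1423] rot [-179.6   -0.6 -172.7] gap_mm 59.9 F [-0.4  1.   0.8] q7 78
turn [-0.38 -0.6   1.57] shift after [-0.287 -0.733  0.557]
```

>>> jog_arm([
  [60,[0,0,0],[-0.4,-0.6,2]],
  [60,[-0.12,-0.36,0.4],[0,0,0]],
  [60,[-0.12,-0.36,0.4],[0,0,0]],
  [60,[0,0,0.4],[0,0,0]],
  [60,[0,0,0.4],[0,0,0]],
  [60,[0,0,0.4],[0,0,0]],
  [60,[0,0,0.2],[0,0,0]],
  [60,[0,0,0],[0,0,0]],
  [60,[0,0,0],[0,0,0]],
])

```text
t: 2.75
tcp_pos: [0.6293, 0.1562, 0.0466]
tool_rot: [179.9, -0.2, -174.5]
wrist_force: [-0.7, 0.1, -0.3]
finger_gap: 0.702
```

```bash
python3 p.py 0.6345 0.154 0.006 185.3
```

```text
t 2.8 tcp [0.6293 0.1562 0.0466] rot [ 179.9   -0.2 -174.5] gap_mm 59.9 F [-0.7  0.1 -0.3] q7 79
turn [ 0.14 -0.16  0.22] shift after [-0.126 -0.066  1.014]
```

>>> jog_arm([
  [60,[-0.06,-0.03,0.3],[0,0,0]],
  [60,[-0.06,-0.03,0.3],[0,0,0]],
  [60,[0,0,0.25],[0,0,0]],
  [60,[0,0,0.15],[0,0,0]],
  [60,[0,0,0],[0,0,0]],
  [25,[0,0,0],[0,0,0]],
  [25,[0,0,0],[0,0,0]],
  [25,[0,0,0],[0,0,0]],
  [25,[0,0,0],[0,0,0]],
  [25,[0,0,0],[0,0,0]],
  [25,[0,0,0],[0,0,0]],
], grip_force=35)

```text
t: 3.85
tcp_pos: [0.6361, 0.1549, 0.0054]
tool_rot: [179.8, 0.1, -174.4]
wrist_force: [-0.5, 0.7, -0.9]
finger_gap: 0.392
```

```bash
python3 - <<'E'
import numpy as np
def tr(c,yaw,x,y):
    a=np.radians(yaw); return (np.array(c)+[np.cos(a)*x-np.sin(a)*y,np.sin(a)*x+np.cos(a)*y]).round(4)
t3=([.467,-.2690],-22.4); t2=([.482,.275],-8.5)
print("box",tr(*t3,0,.031),"sq",tr(*t3,-.023,-.033),"drop",tr(*t3,.034,-.031),"jar",tr(*t2,-.024,0),"bij",tr(*t2,.038,0))
E
python3 p.py 0.6345 0.154 0.006 185.3 wrist2
```

```text
box [ 0.4788 -0.2403] sq [ 0.4332 -0.2907] drop [ 0.4866 -0.3106] jar [0.4583 0.2785] bij [0.5196 0.2694]
t 3.9 tcp [0.6361 0.1549 0.0054] rot [ 1.798e+02  1.000e-01 -1.744e+02] gap_mm 33.4 F [-0.5  0.7 -0.9] q7 80
turn [0.19 0.06 0.25] shift after [ 0.042 -0.019 -0.014]
```

View pics/wrist2.png

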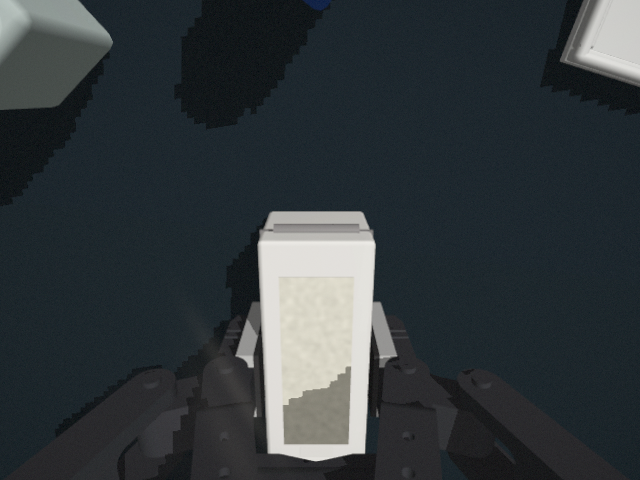

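>>> jog_arm([
  [25,[0,0,-0.4],[0,0,0]],
  [25,[0,0,-0.8],[0,0,0]],
  [25,[0,0,-0.8],[0,0,0]],
  [25,[0,0,-0.8],[0,0,0]],
  [25,[0,0,-0.2],[0,0,7]],
  [25,[0,0,0],[0,0,7]],
  [25,[0,0,0],[0,0,7]],
  [25,[0,0,0],[0,0,7]],
  [25,[0,-0.5,0],[0,0,0]],
  [25,[0,-0.9,0],[0,0,0]],
  [25,[0,-0.9,0],[0,0,0]],
  [25,[0,-0.9,0],[0,0,0]],
  [25,[0,-0.9,0],[0,0,0]],
  [25,[0,-0.9,0],[0,0,0]],
  [25,[0,-0.9,0],[0,0,0]],
  [25,[0,-0.9,0],[0,0,0]],
  [25,[0,-0.9,0],[0,0,0]],
  [25,[0,-0.9,0],[0,0,0]],
  [25,[0,-0.5,0],[0,0,0]],
  [25,[0,0,0],[0,0,0]],
])

```text
t: 5.9
tcp_pos: [0.4886, -0.1886, 0.15]
tool_rot: [178.9, 0.9, 156.6]
wrist_force: [0.6, 0.2, -0.7]
finger_gap: 0.39
```

```bash
python3 p.py 0.4788 -0.2403 0.12 157.6 wrist3
```

```text
t 5.9 tcp [ 0.4886 -0.1886  0.15  ] rot [178.9   0.9 156.6] gap_mm 33.3 F [ 0.6  0.2 -0.7] q7 90
turn [ 1.14  0.95 -1.04] shift after [-0.266 -1.288  0.75 ]
```

View pics/wrist3.png

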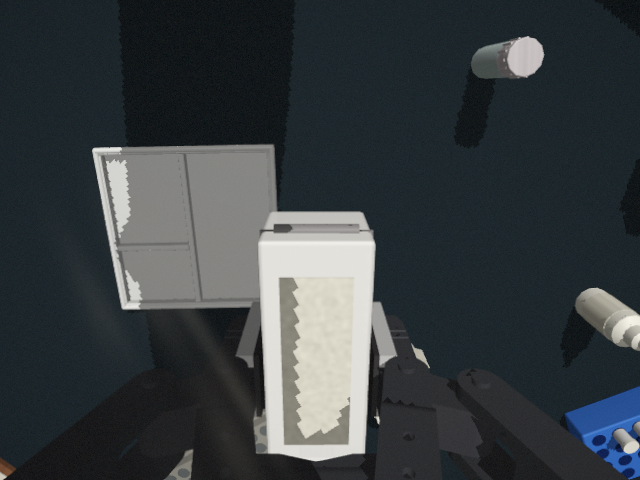

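Wrist view: the box is held, with tray3 to the left. Its rim corners are at (95,149), (274,146) and (124,309), and the small bay is at the bottom left. The bijou cap is at (525,57).

```bash
python3 - <<'E'
from h import *
c=np.load("pics/wrist3.npz")
A,B,C=ray(c,[[95,149],[275,146],[123,309]],.010)
x=C-A; y=B-A
print((B+C)/2,np.linalg.norm(x),np.linalg.norm(y),np.degrees([np.arctan2(x[1],x[0]),np.arctan2(y[1],y[0])-np.pi/2]))
print("bijou",ray(c,[[525,57]],.054))
c=np.load("pics/top0.npz")
g=c["pixels"].min(-1); 
for s,(x0,x1,y0,y1) in {"t2":(135,205,255,340),"t3":(392,480,265,355)}.items():
    m=np.zeros_like(g); m[y0:y1,x0:x1]=(g[y0:y1,x0:x1]>110)
    k=max(cv2.findContours(m,0,1)[0],key=cv2.contourArea)[:,0]
    P=ray(c,k,.010)*1000; print(s,cv2.minAreaRect(P.astype(np.float32)))
E
```

```text
[ 0.46590436 -0.26864086] 0.11858681290212156 0.11818429035940788 [-23.27075294 -22.85302501]
bijou [[ 0.44085023 -0.04493132]]
t2 ((481.58404541015625, 275.26995849609375), (81.10906219482422, 126.12997436523438), 81.24307250976562)
t3 ((466.5693054199219, -268.4367370605469), (121.33331298828125, 121.57624053955078), 67.78160858154297)
```

>>> jog_arm([
  [25,[0,0,0],[1.1,0.9,-0.9]],
  [25,[-0.09,-0.43,0.3],[0,0,0]],
  [25,[-0.09,-0.43,0.4],[0,0,0]],
  [25,[-0.09,-0.43,0.4],[0,0,0]],
  [25,[0,0,0.4],[0,0,0]],
  [25,[0,0,0.4],[0,0,0]],
  [25,[0,0,0.4],[0,0,0]],
  [25,[0,0,0.2],[0,0,0]],
  [25,[0,0,0],[0,0,0]],
  [25,[0,0,0],[0,0,0]],
])

```text
t: 6.95
tcp_pos: [0.492, -0.2256, 0.0504]
tool_rot: [179.8, 0.1, 159.3]
wrist_force: [0.7, -0.5, -0.5]
finger_gap: 0.391
```

```bash
python3 p.py 0.4788 -0.2400 0.0095 157.4
```

```text
t 7.0 tcp [ 0.492  -0.2256  0.0504] rot [1.798e+02 1.000e-01 1.593e+02] gap_mm 33.4 F [ 0.7 -0.5 -0.5] q7 98
turn [0.18 0.06 1.94] shift after [ 0.166 -0.46   1.021]
```

>>> jog_arm([
  [25,[0,0,0],[0.2,0,1.9]],
  [25,[0.08,-0.23,0],[0,0,0]],
  [25,[0.08,-0.23,0],[0,0,0]],
  [25,[0,0,0],[0,0,0]],
  [25,[0,0,0.3],[0,0,0]],
  [25,[0,0,0.3],[0,0,0]],
  [25,[0,0,0],[0,0,0]],
  [25,[0,0,0],[0,0,0]],
])

```text
t: 7.75
tcp_pos: [0.4796, -0.2414, 0.0268]
tool_rot: [180.0, 0.2, 157.6]
wrist_force: [0.6, 0.5, -0.8]
finger_gap: 0.39
```

```bash
python3 p.py 0.4788 -0.2400 0.009 157.4
```

```text
t 7.8 tcp [ 0.4796 -0.2414  0.0268] rot [180.    0.2 157.6] gap_mm 33.3 F [ 0.6  0.5 -0.8] q7 99
turn [0.   0.25 0.21] shift after [0.033 0.025 0.445]
```

>>> jog_arm([
  [25,[0.03,0.02,0.15],[0,0,0]],
  [25,[0,0,0.12],[0,0,0]],
  [25,[0,0,0.1],[0,0,0]],
  [25,[0,0,0.07],[0,0,0]],
  [25,[0,0,0],[0,0,0]],
  [25,[0,0,0],[0,0,0]],
])

```text
t: 8.35
tcp_pos: [0.4792, -0.2397, 0.0094]
tool_rot: [179.9, 0.3, 157.7]
wrist_force: [-0.4, -1.0, -0.8]
finger_gap: 0.394
```

>>> jog_arm([
  [25,[0,0,0.03],[0,0,0]],
  [46,[0,0,0],[0,0,0]],
  [46,[0,0,0],[0,0,0]],
  [46,[0,0,0],[0,0,0]],
  [46,[0,0,0],[0,0,0]],
  [46,[0,0,-0.3],[0,0,0]],
  [46,[0,0,-0.8],[0,0,0]],
  [46,[0,0,-0.8],[0,0,0]],
  [46,[0,0,-0.8],[0,0,0]],
  [60,[0,0,-0.4],[0,0,7]],
  [60,[0,0,0],[0,0,7]],
  [60,[0,0,0],[0,0,7]],
  [60,[0.4,0.7,0],[0,0,0]],
  [60,[0.45,0.75,0],[0,0,0]],
  [60,[0.45,0.75,0],[0,0,0]],
  [60,[0.45,0.75,0],[0,0,0]],
  [60,[0.45,0.75,0],[0,0,0]],
  [60,[0.45,0.75,0],[0,0,0]],
  [60,[0.45,0.75,0],[0,0,0]],
  [60,[0,0,0],[0,0,0]],
])

```text
t: 10.35
tcp_pos: [0.5383, 0.0027, 0.1501]
tool_rot: [179.4, 0.7, 135.4]
wrist_force: [-0.1, -0.2, 0.3]
finger_gap: 0.706
```

```bash
python3 p.py 0.547 0.0602 0.012 136.7 wrist4
```

```text
t 10.3 tcp [0.5383 0.0027 0.1501] rot [179.4   0.7 135.4] gap_mm 60.3 F [-0.1 -0.2  0.3] q7 48
turn [ 0.56  0.68 -1.28] shift after [0.826 1.196 3.453]
```

View pics/wrist4.png

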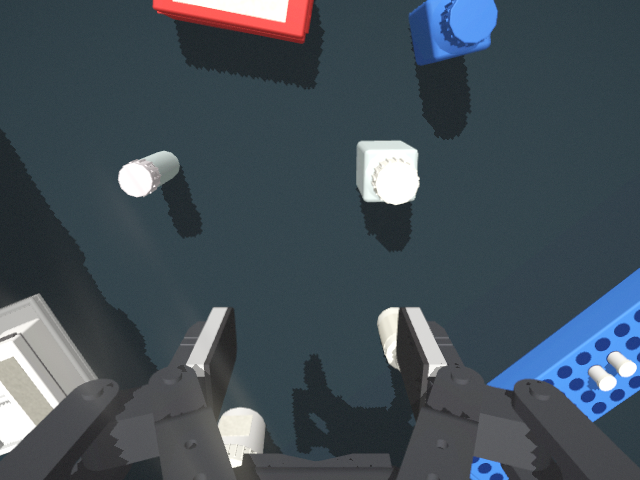

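Wrist view: the clear square bottle's cap is at (397,183) and its sides are square to the jaws. The bijou cap is at (138,179). The slide box is in tray3 at the lower left.

```bash
python3 - <<'E'
from h import *
c=np.load("pics/wrist4.npz")
print("sq",ray(c,[[397,182]],.066),"bij",ray(c,[[138,179]],.054))
P=ray(c,[[357,141],[415,143]],.046);e=P[0]-P[1];print(P,"edge yaw",np.degrees(np.arctan2(e[1],e[0])),np.linalg.norm(e))
E
python3 p.py 0.547 0.0602 0.15 136.7
```

```text
sq [[0.54345339 0.06103252]] bij [[ 0.44169912 -0.04266354]]
[[0.51518132 0.06033855]
 [0.53944952 0.08337627]] edge yaw -136.4899850127849 0.03346165403356317
t 10.4 tcp [ 5.377e-01 -1.000e-04  1.502e-01] rot [179.5   0.7 135.3] gap_mm 60.1 F [-0.3 -0.6 -0.5] q7 48
turn [ 0.49  0.73 -1.41] shift after [0.865 1.255 0.005]
```

>>> jog_arm([
  [60,[0.31,0.41,0],[0.5,0.7,0]],
  [60,[0.31,0.41,0],[0,0,0]],
  [60,[0.31,0.41,0.2],[0,0,0]],
  [60,[0,0,0.2],[0,0,0]],
  [60,[0,0,0.4],[0,0,0]],
  [60,[0,0,0.4],[0,0,0]],
  [60,[0,0,0.1],[0,0,0]],
  [60,[0,0,0],[0,0,0]],
  [60,[0,0,0],[0,0,0]],
])

```text
t: 11.3
tcp_pos: [0.5457, 0.0502, 0.1012]
tool_rot: [-179.9, 0.3, 134.6]
wrist_force: [-0.4, -0.1, 0.2]
finger_gap: 0.705
```

```bash
python3 p.py 0.5455 0.0606 0.010 135.3
```

```text
t 11.3 tcp [0.5457 0.0502 0.1012] rot [-179.9    0.3  134.6] gap_mm 60.2 F [-0.4 -0.1  0.2] q7 44
turn [-0.08  0.29 -0.73] shift after [0.188 0.182 2.28 ]
```

>>> jog_arm([
  [60,[0.1,0.1,0],[0,0.3,-0.6]],
  [60,[0.09,0.09,0],[0,0,0]],
  [60,[0,0,0.4],[0,0,0]],
  [60,[0,0,0.4],[0,0,0]],
  [60,[0,0,0.4],[0,0,0]],
  [60,[0,0,0.4],[0,0,0]],
  [60,[0,0,0.3],[0,0,0]],
  [60,[0,0,0.25],[0,0,0]],
  [60,[0,0,0.1],[0,0,0]],
  [60,[0,0,0],[0,0,0]],
  [24,[0,0,0],[0,0,0]],
  [24,[0,0,0],[0,0,0]],
  [24,[0,0,0],[0,0,0]],
  [24,[0,0,0],[0,0,0]],
  [24,[0,0,0],[0,0,0]],
  [24,[0,0,0],[0,0,0]],
], grip_force=25)

```text
t: 12.9
tcp_pos: [0.5518, 0.066, 0.0148]
tool_rot: [179.4, 0.3, 135.4]
wrist_force: [-0.4, -0.3, -0.6]
finger_gap: 0.372
```

```bash
python3 p.py 0.5455 0.0606 0.010 135.3 wrist5
```

```text
t 12.9 tcp [0.5518 0.066  0.0148] rot [179.4   0.3 135.4] gap_mm 31.8 F [-0.4 -0.3 -0.6] q7 46
turn [0.62 0.28 0.09] shift after [ 0.017 -0.208  0.119]
```

View pics/wrist5.png

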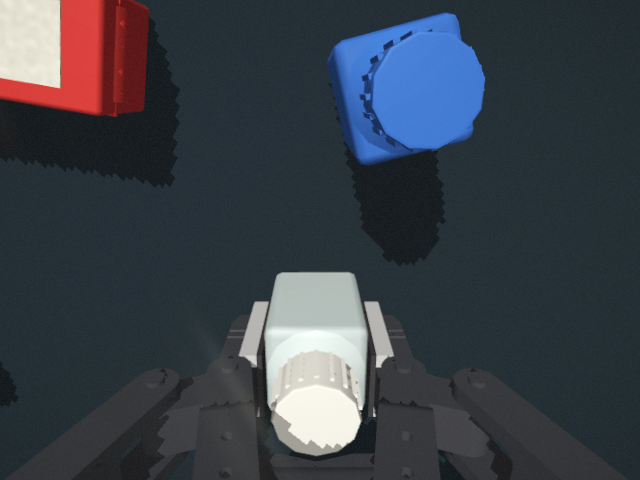

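>>> jog_arm([
  [24,[0,0,-0.4],[0,0,0]],
  [24,[0,0,-0.8],[0,0,0]],
  [24,[0,0,-0.8],[0,0,0]],
  [24,[0,0,-0.8],[0,0,0]],
  [24,[0,0,-0.2],[0,0,-7.3]],
  [24,[0,0,0],[0,0,-7.3]],
  [24,[0,0,0],[0,0,-7.3]],
  [24,[-0.06,-0.5,0],[0,0,0]],
  [24,[-0.06,-0.9,0],[0,0,0]],
  [24,[-0.06,-0.9,0],[0,0,0]],
  [24,[-0.06,-0.9,0],[0,0,0]],
  [24,[-0.06,-0.9,0],[0,0,0]],
  [24,[-0.06,-0.9,0],[0,0,0]],
  [24,[-0.06,-0.9,0],[0,0,0]],
  [24,[-0.06,-0.9,0],[0,0,0]],
  [24,[-0.06,-0.9,0],[0,0,0]],
  [24,[-0.06,-0.7,0],[0,0,0]],
  [24,[0,-0.4,0],[0,0,0]],
  [24,[0,0,0],[0,0,0]],
  [24,[0,0,0],[0,0,0]],
])

```text
t: 14.95
tcp_pos: [0.4379, -0.2818, 0.1371]
tool_rot: [179.5, 0.6, 158.3]
wrist_force: [0.2, 0.6, 0.9]
finger_gap: 0.373
```

```bash
python3 p.py 0.4326 -0.2903 0.06 157.4
```

```text
t 14.9 tcp [ 0.4379 -0.2818  0.1371] rot [179.5   0.6 158.3] gap_mm 31.9 F [0.2 0.6 0.9] q7 104
turn [0.52 0.61 0.95] shift after [ 0.04  -0.246  1.927]
```

>>> jog_arm([
  [24,[0.04,-0.2,0],[0.5,0.6,1]],
  [24,[0,0,0],[0,0,0]],
  [24,[0,0,0.4],[0,0,0]],
  [24,[0,0,0.4],[0,0,0]],
  [24,[0,0,0.4],[0,0,0]],
  [24,[0,0,0.4],[0,0,0]],
  [24,[0,0,0.2],[0,0,0]],
  [24,[0,0,0],[0,0,0]],
  [24,[0,0,0],[0,0,0]],
])

```text
t: 15.85
tcp_pos: [0.4384, -0.2815, 0.0634]
tool_rot: [179.9, 0.0, 158.0]
wrist_force: [-1.3, -1.0, -0.2]
finger_gap: 0.365
```

```bash
python3 p.py 0.4326 -0.2903 0.018 157.4 wrist6
```

```text
t 15.8 tcp [ 0.4384 -0.2815  0.0634] rot [179.9   0.  158. ] gap_mm 31.2 F [-1.3 -1.  -0.2] q7 105
turn [0.12 0.04 0.56] shift after [ 0.049 -0.259  1.135]
```

View pics/wrist6.png

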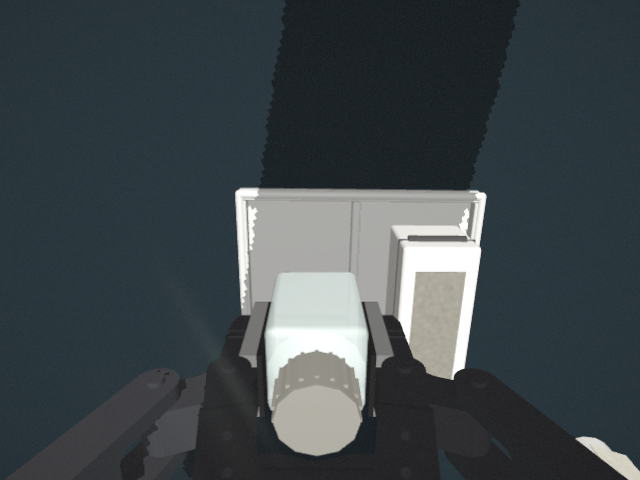

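Wrist view: the bottle is held upright over the middle bay. The slide box sits in the long bay with its top at (440,310), and there is a clear gap to the finger.

>>> jog_arm([
  [24,[0.03,-0.15,0],[0,0,0.5]],
  [24,[0.03,-0.13,0],[0,0,0]],
  [24,[0,0,0],[0,0,0]],
  [24,[0,0,0.3],[0,0,0]],
  [24,[0,0,0.3],[0,0,0]],
  [24,[0,0,0.2],[0,0,0]],
  [24,[0,0,0.1],[0,0,0]],
  [24,[0,0,0],[0,0,0]],
  [24,[0,0,0],[0,0,0]],
])

```text
t: 16.8
tcp_pos: [0.432, -0.2924, 0.0253]
tool_rot: [179.9, 0.1, 157.4]
wrist_force: [0.0, 0.5, 0.6]
finger_gap: 0.372
```

```bash
python3 p.py 0.4326 -0.2903 0.018 157.4
```

```text
t 16.8 tcp [ 0.432  -0.2924  0.0253] rot [1.799e+02 1.000e-01 1.574e+02] gap_mm 31.7 F [0.  0.5 0.6] q7 108
turn [ 0.12  0.15 -0.02] shift after [0.005 0.054 0.183]
```

>>> jog_arm([
  [24,[0,0.05,0.1],[0,0,0]],
  [24,[0,0,0.08],[0,0,0]],
  [24,[0,0,0],[0,0,0]],
  [44,[0,0,0],[0,0,0]],
  [44,[0,0,0],[0,0,0]],
  [44,[0,0,0],[0,0,0]],
  [44,[0,0,0],[0,0,0]],
  [44,[0,0,-0.3],[0,0,0]],
  [44,[0,0,-0.8],[0,0,0]],
  [44,[0,0,-0.8],[0,0,0]],
  [44,[0,0,-0.9],[0,0,0]],
  [44,[0,0,-0.6],[0,0,0]],
  [60,[-0.25,0.8,0],[0,0,0]],
  [60,[-0.25,0.9,0],[0,0,0]],
  [60,[-0.25,0.9,0],[0,0,0]],
  [60,[-0.25,0.9,0],[0,0,0]],
  [60,[-0.25,0.9,0],[0,0,0]],
  [60,[-0.25,0.9,0],[0,0,0]],
  [60,[-0.25,0.8,0],[0,0,0]],
  [60,[0,0,0],[0,0,0]],
])

```text
t: 18.8
tcp_pos: [0.5971, -0.0879, 0.1743]
tool_rot: [179.8, 0.8, 156.9]
wrist_force: [-0.2, -0.5, 0.1]
finger_gap: 0.703
```

>>> jog_arm([
  [60,[0,0,0],[0,0,0]],
])

```text
t: 18.9
tcp_pos: [0.5971, -0.0878, 0.1749]
tool_rot: [179.8, 0.8, 157.0]
wrist_force: [-1.0, -0.5, 0.5]
finger_gap: 0.704
```

```bash
python3 p.py 0.647 -0.0148 0.15 157.4 wrist7
```

```text
t 18.9 tcp [ 0.5971 -0.0878  0.1749] rot [179.8   0.8 157. ] gap_mm 60.1 F [-1.  -0.5  0.5] q7 77
turn [ 0.18  0.83 -0.42] shift after [-0.45   2.163  0.623]
```

View pics/wrist7.png

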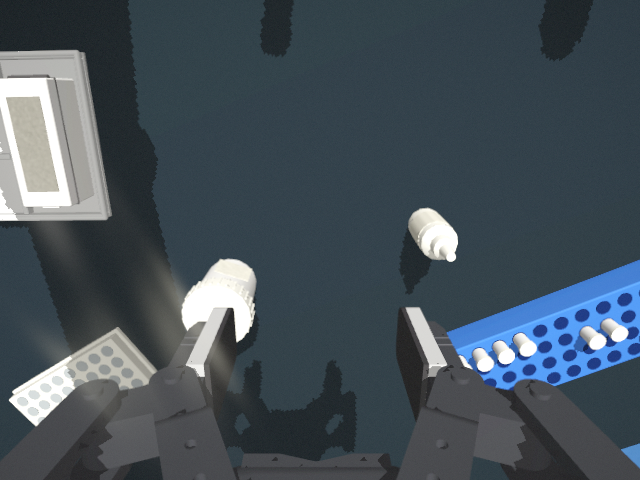

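Wrist view (10 pictures viewed): the dropper's tip is at (451,257) and its shoulder at about (441,241). The jar lid is around (215,310), partly behind a finger.

```bash
python3 - <<'E'
from h import *
c=np.load("pics/wrist7.npz")
print("tip",ray(c,[[451,257]],.070),"foot",ray(c,[[423,221]],.003), "shoulder", ray(c,[[439,240]],.044),"jarlid",ray(c,[[218,307]],.058))
g=c["pixels"].min(-1); m=(g>120).astype(np.uint8); m[:, :380]=0; m[270:]=0; m[:195]=0;m[:,470:]=0
k=max(cv2.findContours(m,0,1)[0],key=cv2.contourArea); print(cv2.boundingRect(k))
E
```

```text
tip [[ 0.64517887 -0.01450926]] foot [[ 0.64178189 -0.01491379]] shoulder [[ 0.64308876 -0.01422454]] jarlid [[ 0.62387051 -0.1716088 ]]
(408, 208, 50, 54)
```

>>> jog_arm([
  [60,[-0.12,0.6,0.2],[0.2,0.8,-0.4]],
  [60,[-0.12,0.6,0.4],[0,0,0]],
  [60,[-0.12,0.6,0.4],[0,0,0]],
  [60,[-0.06,0.4,0.4],[0,0,0]],
  [60,[0,0,0.2],[0,0,0]],
  [60,[0,0,0],[0,0,0]],
  [60,[0,0,0],[0,0,0]],
  [60,[0,0,0],[0,0,0]],
])

```text
t: 19.75
tcp_pos: [0.6448, -0.0233, 0.1128]
tool_rot: [-179.8, 0.2, 156.6]
wrist_force: [-0.7, 1.2, 0.4]
finger_gap: 0.703
```

```bash
python3 p.py 0.645 -0.0147 0.012 157.4
```

```text
t 19.8 tcp [ 0.6448 -0.0233  0.1128] rot [-179.8    0.2  156.6] gap_mm 60.0 F [-0.7  1.2  0.4] q7 71
turn [-0.23  0.18 -0.85] shift after [0.078 0.201 2.519]
```

>>> jog_arm([
  [60,[0.04,0.12,0.1],[-0.2,0.2,-0.8]],
  [60,[0.04,0.1,0.2],[0,0,0]],
  [60,[0,0,0.4],[0,0,0]],
  [60,[0,0,0.4],[0,0,0]],
  [60,[0,0,0.4],[0,0,0]],
  [60,[0,0,0.4],[0,0,0]],
  [60,[0,0,0.3],[0,0,0]],
  [60,[0,0,0.1],[0,0,0]],
  [60,[0,0,0],[0,0,0]],
  [60,[0,0,0],[0,0,0]],
])

```text
t: 20.75
tcp_pos: [0.6465, -0.0136, 0.0182]
tool_rot: [179.8, 0.2, 157.3]
wrist_force: [-0.5, 0.1, 1.0]
finger_gap: 0.704
```

```bash
python3 p.py 0.645 -0.0147 0.009 157.4
```

```text
t 20.8 tcp [ 0.6465 -0.0136  0.0182] rot [179.8   0.2 157.3] gap_mm 60.1 F [-0.5  0.1  1. ] q7 73
turn [ 0.15  0.2  -0.06] shift after [ 0.024 -0.04   0.231]
```

>>> jog_arm([
  [60,[0,0,0.15],[0,0,0]],
  [60,[0,0,0.08],[0,0,0]],
  [60,[0,0,0],[0,0,0]],
  [18,[0,0,0],[0,0,0]],
  [18,[0,0,0],[0,0,0]],
  [18,[0,0,0],[0,0,0]],
  [18,[0,0,0],[0,0,0]],
  [18,[0,0,0],[0,0,0]],
  [18,[0,0,0],[0,0,0]],
  [18,[0,0,0],[0,0,0]],
])

```text
t: 21.75
tcp_pos: [0.6482, -0.0136, 0.0107]
tool_rot: [179.7, 0.4, 157.3]
wrist_force: [0.6, -0.3, -0.0]
finger_gap: 0.3
```

```bash
python3 p.py 0.4864 -0.3104 0.15 157.4 wrist8
```

```text
t 21.8 tcp [ 0.6482 -0.0136  0.0107] rot [179.7   0.4 157.3] gap_mm 25.6 F [ 0.6 -0.3 -0. ] q7 73
turn [ 0.25  0.41 -0.06] shift after [ 0.883 -8.406 -3.482]
```

View pics/wrist8.png

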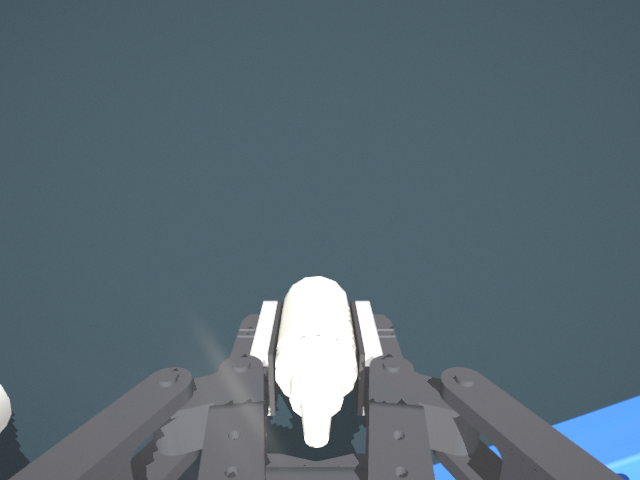

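The dropper is centred in the jaws at 25.6 mm opening. Next I lift it and carry it to tray3.

>>> jog_arm([
  [18,[0,0,-0.4],[0,0,0]],
  [18,[0,0,-0.8],[0,0,0]],
  [18,[0,0,-0.8],[0,0,0]],
  [18,[0,0,-0.9],[0,0,0]],
  [18,[0,0,-0.4],[0,0,0]],
  [18,[0.08,-0.5,0],[0,0,0]],
  [18,[0.09,-0.9,0],[0,0,0]],
  [18,[0.09,-0.9,0],[0,0,0]],
  [18,[0.09,-0.9,0],[0,0,0]],
  [18,[0.09,-0.9,0],[0,0,0]],
  [18,[0.09,-0.9,0],[0,0,0]],
  [18,[0.09,-0.9,0],[0,0,0]],
  [18,[0.09,-0.9,0],[0,0,0]],
  [18,[0.09,-0.9,0],[0,0,0]],
  [18,[0.09,-0.5,0],[0,0,0]],
  [18,[0,0,0],[0,0,0]],
  [18,[0,0,0],[0,0,0]],
])

```text
t: 23.5
tcp_pos: [0.4707, -0.3201, 0.1541]
tool_rot: [179.8, 0.5, 157.0]
wrist_force: [0.6, -0.1, -0.8]
finger_gap: 0.299
```

```bash
python3 p.py 0.4860 -0.3104 0.05 157.4
```

```text
t 23.5 tcp [ 0.4707 -0.3201  0.1541] rot [179.8   0.5 157. ] gap_mm 25.5 F [ 0.6 -0.1 -0.8] q7 104
turn [ 0.21  0.49 -0.44] shift after [-0.26   0.37   2.601]
```

>>> jog_arm([
  [18,[-0.14,0.2,0],[0.2,0.5,-0.4]],
  [18,[-0.12,0.17,0.2],[0,0,0]],
  [18,[0,0,0.4],[0,0,0]],
  [18,[0,0,0.4],[0,0,0]],
  [18,[0,0,0.3],[0,0,0]],
  [18,[0,0,0],[0,0,0]],
  [18,[0,0,0],[0,0,0]],
])

```text
t: 24.2
tcp_pos: [0.494, -0.3001, 0.0982]
tool_rot: [179.8, -0.1, 158.2]
wrist_force: [0.4, -0.7, -0.1]
finger_gap: 0.297
```

```bash
python3 p.py 0.4860 -0.3104 0.03 157.4
```

```text
t 24.2 tcp [ 0.494  -0.3001  0.0982] rot [ 1.798e+02 -1.000e-01  1.582e+02] gap_mm 25.4 F [ 0.4 -0.7 -0.1] q7 103
turn [ 0.21 -0.06  0.79] shift after [ 0.087 -0.315  1.706]
```

>>> jog_arm([
  [18,[0.06,-0.22,0],[0.2,0,0.7]],
  [18,[0,0,0],[0,0,0]],
  [18,[0,0,0],[0,0,0]],
  [18,[0,0,0.3],[0,0,0]],
  [18,[0,0,0.3],[0,0,0]],
  [18,[0,0,0.2],[0,0,0]],
  [18,[0,0,0],[0,0,0]],
  [18,[0,0,0],[0,0,0]],
])

```text
t: 25.0
tcp_pos: [0.4887, -0.3086, 0.0646]
tool_rot: [-180.0, 0.1, 157.4]
wrist_force: [0.4, -0.1, 0.2]
finger_gap: 0.296
```

```bash
python3 p.py 0.4860 -0.3104 0.014 157.4
```

```text
t 25.0 tcp [ 0.4887 -0.3086  0.0646] rot [-1.800e+02  1.000e-01  1.574e+02] gap_mm 25.3 F [ 0.4 -0.1  0.2] q7 104
turn [-0.01  0.05 -0.01] shift after [ 0.045 -0.068  1.265]
```

>>> jog_arm([
  [18,[0.03,-0.06,0.2],[0,0,0]],
  [18,[0,0,0.3],[0,0,0]],
  [18,[0,0,0.3],[0,0,0]],
  [18,[0,0,0.2],[0,0,0]],
  [18,[0,0,0.1],[0,0,0]],
  [18,[0,0,0.08],[0,0,0]],
  [18,[0,0,0],[0,0,0]],
  [18,[0,0,0],[0,0,0]],
])

```text
t: 25.8
tcp_pos: [0.4868, -0.3106, 0.0132]
tool_rot: [-180.0, 0.1, 157.4]
wrist_force: [-0.8, 0.6, 0.8]
finger_gap: 0.297
```

```bash
python3 p.py 0.4860 -0.3104 0.014 157.4
```

```text
t 25.8 tcp [ 0.4868 -0.3106  0.0132] rot [-1.800e+02  1.000e-01  1.574e+02] gap_mm 25.3 F [-0.8  0.6  0.8] q7 106
turn [-0.01  0.06 -0.  ] shift after [ 0.02  -0.002 -0.021]
```

>>> jog_arm([
  [38,[0,0,0],[0,0,0]],
  [38,[0,0,0],[0,0,0]],
  [38,[0,0,0],[0,0,0]],
  [38,[0,0,0],[0,0,0]],
  [38,[0,0,-0.3],[0,0,0]],
  [38,[0,0,-0.8],[0,0,0]],
  [38,[0,0,-0.8],[0,0,0]],
  [38,[0,0,-0.9],[0,0,0]],
  [60,[0,0,-0.5],[0,0,-7]],
  [80,[0,0,0],[0,0,-7]],
  [80,[-0.45,0.55,0],[0,0,0]],
  [80,[-0.5,0.6,0],[0,0,0]],
  [80,[-0.5,0.6,0],[0,0,0]],
  [80,[-0.5,0.6,0],[0,0,0]],
  [80,[-0.5,0.6,0],[0,0,0]],
  [80,[-0.3,0.4,0],[0,0,0]],
  [80,[0,0,0],[0,0,0]],
  [80,[0,0,0],[0,0,0]],
])

```text
t: 27.6
tcp_pos: [0.6181, -0.193, 0.164]
tool_rot: [-179.7, 0.5, 171.6]
wrist_force: [-0.8, -0.9, 0.6]
finger_gap: 0.942
```

```bash
python3 p.py 0.633 -0.1752 0.08 171.4 wrist9
```

```text
t 27.6 tcp [ 0.6181 -0.193   0.164 ] rot [-179.7    0.5  171.6] gap_mm 80.5 F [-0.8 -0.9  0.6] q7 100
turn [-0.3   0.55  0.24] shift after [-0.302  0.496  2.1  ]
```

View pics/wrist9.png

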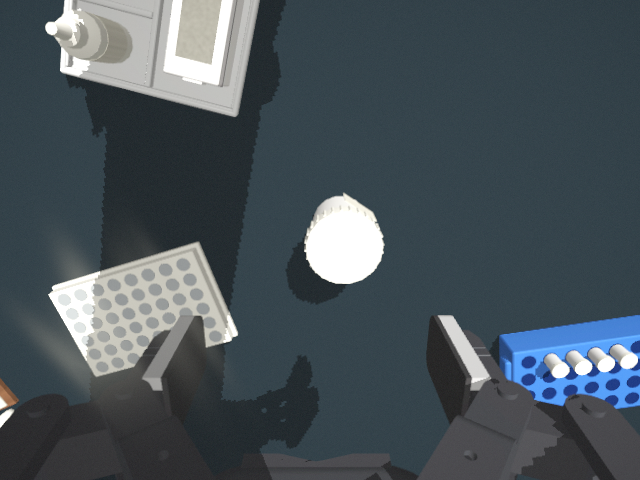

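Wrist view (12 viewed): the jar lid is centred at about (344,244). The dropper stands upright in the small bay at the top left.

```bash
python3 - <<'E'
from h import *
c=np.load("pics/wrist9.npz"); print(ray(c,[[344,244],[305,244],[384,244]],.058))
E
```

```text
[[ 0.62718586 -0.17652749]
 [ 0.62367328 -0.20064638]
 [ 0.63079068 -0.15178965]]
```

>>> jog_arm([
  [80,[-0.14,0.2,0.3],[-0.3,0.5,0.2]],
  [80,[-0.12,0.2,0.4],[0,0,0]],
  [80,[0,0,0.4],[0,0,0]],
  [80,[0,0,0.4],[0,0,0]],
  [80,[0,0,0.2],[0,0,0]],
  [80,[0,0,0],[0,0,0]],
  [80,[0,0,0],[0,0,0]],
])

```text
t: 28.35
tcp_pos: [0.6285, -0.1805, 0.088]
tool_rot: [-180.0, -0.3, 171.0]
wrist_force: [0.2, 0.0, -0.3]
finger_gap: 0.933
```

```bash
python3 p.py 0.632 -0.1752 0.028 171.4
```

```text
t 28.4 tcp [ 0.6285 -0.1805  0.088 ] rot [-180.    -0.3  171. ] gap_mm 79.7 F [ 0.2  0.  -0.3] q7 99
turn [-0.   -0.28 -0.37] shift after [-0.067  0.143  1.5  ]
```

>>> jog_arm([
  [80,[-0.04,0.12,0.2],[0,-0.3,-0.4]],
  [80,[0,0,0.4],[0,0,0]],
  [80,[0,0,0.4],[0,0,0]],
  [80,[0,0,0.3],[0,0,0]],
  [80,[0,0,0.15],[0,0,0]],
  [80,[0,0,0.05],[0,0,0]],
  [80,[0,0,0],[0,0,0]],
  [40,[0,0,0],[0,0,0]],
  [40,[0,0,0],[0,0,0]],
  [40,[0,0,0],[0,0,0]],
  [40,[0,0,0],[0,0,0]],
  [40,[0,0,0],[0,0,0]],
  [40,[0,0,0],[0,0,0]],
  [40,[0,0,0],[0,0,0]],
])

```text
t: 29.75
tcp_pos: [0.6357, -0.1754, 0.0301]
tool_rot: [180.0, 0.7, 171.5]
wrist_force: [0.3, -0.1, 0.5]
finger_gap: 0.562
```

```bash
python3 p.py 0.4583 0.2785 0.15 171.4
```

```text
t 29.8 tcp [ 0.6357 -0.1754  0.0301] rot [180.    0.7 171.5] gap_mm 48.0 F [ 0.3 -0.1  0.5] q7 99
turn [0.01 0.67 0.12] shift after [ 6.081 10.556 -2.998]
```

>>> jog_arm([
  [40,[0,0,-0.4],[0,0,0]],
  [40,[0,0,-0.8],[0,0,0]],
  [40,[0,0,-0.8],[0,0,0]],
  [40,[0,0,-0.8],[0,0,0]],
  [40,[0,0,-0.2],[0,0.6,0]],
  [40,[0.25,0.4,0],[0,0,0]],
  [40,[0.47,0.8,0],[0,0,0]],
  [40,[0.47,0.8,0],[0,0,0]],
  [40,[0.47,0.8,0],[0,0,0]],
  [40,[0.47,0.8,0],[0,0,0]],
  [40,[0.47,0.8,0],[0,0,0]],
  [40,[0.47,0.8,0],[0,0,0]],
  [40,[0.47,0.8,0],[0,0,0]],
  [40,[0.47,0.8,0],[0,0,0]],
  [40,[0.47,0.8,0],[0,0,0]],
  [40,[0.47,0.8,0],[0,0,0]],
  [40,[0.47,0.8,0],[0,0,0]],
  [40,[0.3,0.5,0],[0,0,0]],
  [40,[0,0,0],[0,0,0]],
  [40,[0,0,0],[0,0,0]],
])

```text
t: 31.75
tcp_pos: [0.4467, 0.2648, 0.1648]
tool_rot: [179.8, 0.3, 171.9]
wrist_force: [-0.4, -0.5, -0.5]
finger_gap: 0.564
```

```bash
python3 p.py 0.4583 0.2785 0.08 171.4 wrist10
```

```text
t 31.8 tcp [0.4467 0.2648 0.1648] rot [179.8   0.3 171.9] gap_mm 48.1 F [-0.4 -0.5 -0.5] q7 47
turn [0.2  0.27 0.52] shift after [-0.236  0.381  2.12 ]
```

View pics/wrist10.png

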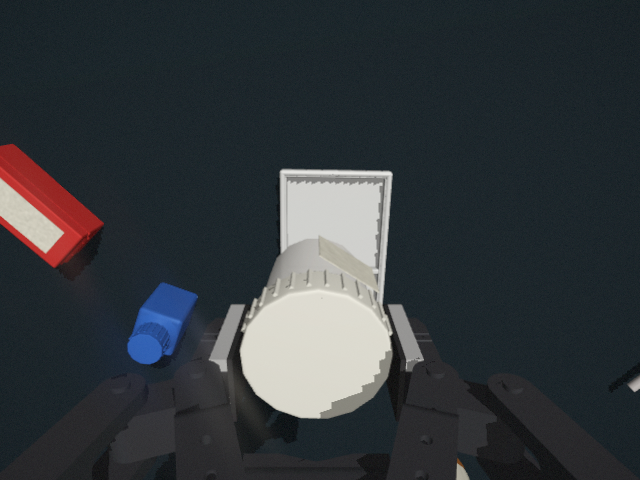

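Wrist view (13 viewed): the jar is held upright. tray2's square bay is straight behind it, and its rear rim corners are at (282,170) and (391,172).

```bash
python3 - <<'E'
from h import *
c=np.load("pics/wrist10.npz"); P=ray(c,[[281,170],[391,172]],.010); e=P[1]-P[0]; a=np.arctan2(e[1],e[0])-np.pi/2
print(P,np.linalg.norm(e),np.degrees(a),"centre",P.mean(0)+.062*np.array([np.cos(a),np.sin(a)]))
E
```

```text
[[0.41186942 0.24610356]
 [0.42426183 0.32291969]] 0.07780931854981603 -9.164316302902893 centre [0.47927423 0.27463711]
```

>>> jog_arm([
  [40,[-0.12,0.15,0],[0.2,0.3,0.5]],
  [40,[-0.1,0.15,0.3],[0,0,0]],
  [40,[0,0,0.4],[0,0,0]],
  [40,[0,0,0.4],[0,0,0]],
  [40,[0,0,0.4],[0,0,0]],
  [40,[0,0,0.3],[0,0,0]],
  [40,[0,0,0],[0,0,0]],
  [40,[0,0,0],[0,0,0]],
])

```text
t: 32.6
tcp_pos: [0.4631, 0.2715, 0.0868]
tool_rot: [-179.9, 0.0, 170.7]
wrist_force: [-0.2, -0.9, -0.7]
finger_gap: 0.56
```

```bash
python3 p.py 0.4583 0.2785 0.0335 171.4
```

```text
t 32.6 tcp [0.4631 0.2715 0.0868] rot [-179.9    0.   170.7] gap_mm 47.8 F [-0.2 -0.9 -0.7] q7 47
turn [-0.1   0.02 -0.69] shift after [0.145 0.155 1.333]
```

>>> jog_arm([
  [40,[0.05,0.08,0],[0,0,-0.6]],
  [40,[0.05,0.06,0.1],[0,0,0]],
  [40,[0,0,0.3],[0,0,0]],
  [40,[0,0,0.3],[0,0,0]],
  [40,[0,0,0.2],[0,0,0]],
  [40,[0,0,0],[0,0,0]],
  [40,[0,0,0],[0,0,0]],
])

```text
t: 33.3
tcp_pos: [0.4606, 0.2789, 0.0488]
tool_rot: [-180.0, 0.1, 171.4]
wrist_force: [0.3, 0.4, 0.1]
finger_gap: 0.566
```

```bash
python3 p.py 0.459 0.2787 0.0335 171.4
```

```text
t 33.3 tcp [0.4606 0.2789 0.0488] rot [-1.800e+02  1.000e-01  1.714e+02] gap_mm 48.3 F [0.3 0.4 0.1] q7 47
turn [-0.    0.11 -0.03] shift after [ 0.039 -0.012  0.384]
```

>>> jog_arm([
  [40,[0,0,0.15],[0,0,0]],
  [40,[0,0,0.13],[0,0,0]],
  [40,[0,0,0.09],[0,0,0]],
  [40,[0,0,0],[0,0,0]],
  [40,[0,0,0],[0,0,0]],
])

```text
t: 33.8
tcp_pos: [0.4611, 0.279, 0.0332]
tool_rot: [180.0, 0.2, 171.3]
wrist_force: [0.2, -0.0, -0.3]
finger_gap: 0.562
```

>>> jog_arm([
  [64,[0,0,0],[0,0,0]],
  [64,[0,0,0],[0,0,0]],
  [64,[0,0,0],[0,0,0]],
  [64,[0,0,0],[0,0,0]],
  [64,[0,0,-0.3],[0,0,0]],
  [64,[0,0,-0.8],[0,0,0]],
  [64,[0,0,-0.8],[0,0,0]],
  [64,[0,0,-0.8],[0,0,0]],
  [50,[0,0,0],[0,0,0]],
  [50,[-0.08,-0.5,0],[0,0,0]],
  [50,[-0.09,-0.9,0],[0,0,0]],
  [50,[-0.09,-0.9,0],[0,0,0]],
  [50,[-0.09,-0.9,0],[0,0,0]],
  [50,[-0.09,-0.9,0],[0,0,0]],
  [50,[-0.09,-0.9,0],[0,0,0]],
  [50,[-0.09,-0.9,0],[0,0,0]],
  [50,[-0.09,-0.8,0],[0,0,0]],
  [50,[0,0,0],[0,0,0]],
  [50,[0,0,0],[0,0,0]],
])

```text
t: 35.7
tcp_pos: [0.4481, 0.0017, 0.1523]
tool_rot: [179.6, 0.5, 171.5]
wrist_force: [-0.0, 0.1, -0.4]
finger_gap: 0.586
```

```bash
python3 p.py 0.442 -0.0440 0.08 171.4
```

```text
t 35.7 tcp [0.4481 0.0017 0.1523] rot [179.6   0.5 171.5] gap_mm 50.0 F [-0.   0.1 -0.4] q7 79
turn [0.42 0.51 0.06] shift after [-0.021 -1.153  1.808]
```

>>> jog_arm([
  [50,[0,-0.38,0],[0.4,0.5,0]],
  [50,[0,-0.38,0.1],[0,0,0]],
  [50,[0,-0.3,0.3],[0,0,0]],
  [50,[0,0,0.4],[0,0,0]],
  [50,[0,0,0.4],[0,0,0]],
  [50,[0,0,0.2],[0,0,0]],
  [50,[0,0,0],[0,0,0]],
  [50,[0,0,0],[0,0,0]],
])

```text
t: 36.5
tcp_pos: [0.4427, -0.0399, 0.0956]
tool_rot: [-180.0, -0.1, 172.1]
wrist_force: [-0.3, -0.4, 1.0]
finger_gap: 0.585
```

```bash
python3 p.py 0.442 -0.0440 0.012 171.4
```

```text
t 36.5 tcp [ 0.4427 -0.0399  0.0956] rot [-1.800e+02 -1.000e-01  1.721e+02] gap_mm 50.0 F [-0.3 -0.4  1. ] q7 86
turn [-0.04 -0.05  0.67] shift after [ 1.00e-03 -1.03e-01  2.09e+00]
```

>>> jog_arm([
  [50,[0,-0.1,0],[0,0,0.6]],
  [50,[0,0,0.3],[0,0,0]],
  [50,[0,0,0.4],[0,0,0]],
  [50,[0,0,0.4],[0,0,0]],
  [50,[0,0,0.4],[0,0,0]],
  [50,[0,0,0.3],[0,0,0]],
  [50,[0,0,0.2],[0,0,0]],
  [50,[0,0,0.08],[0,0,0]],
  [50,[0,0,0],[0,0,0]],
  [12,[0,0,0],[0,0,0]],
  [12,[0,0,0],[0,0,0]],
  [12,[0,0,0],[0,0,0]],
  [12,[0,0,0],[0,0,0]],
  [12,[0,0,0],[0,0,0]],
  [12,[0,0,0],[0,0,0]],
  [12,[0,0,0],[0,0,0]],
])

```text
t: 38.1
tcp_pos: [0.4492, -0.045, 0.0171]
tool_rot: [179.9, 0.8, 171.4]
wrist_force: [1.0, 0.1, -1.0]
finger_gap: 0.225
```

```bash
python3 p.py 0.5187 0.2692 0.12 171.4 wrist11
```

```text
t 38.1 tcp [ 0.4492 -0.045   0.0171] rot [179.9   0.8 171.4] gap_mm 19.2 F [ 1.   0.1 -1. ] q7 89
turn [ 0.12  0.78 -0.04] shift after [-0.544  8.026 -2.574]
```

View pics/wrist11.png

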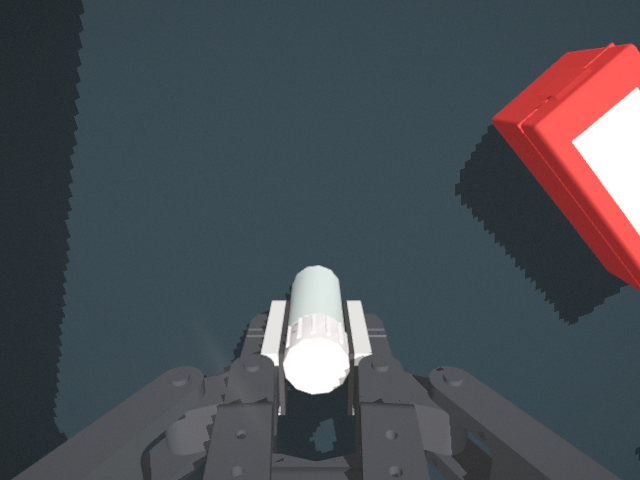

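Wrist view (14 viewed): the bijou is gripped upright at 19.2 mm opening, a few millimetres to the -x side of the pad centre. I'll allow for that when placing it.

>>> jog_arm([
  [12,[0,0,-0.3],[0,0,0]],
  [12,[0,0,-0.6],[0,0,0]],
  [12,[0,0,-0.8],[0,0,0]],
  [12,[0,0,-0.8],[0,0,0]],
  [12,[0,0,-0.4],[0,0.7,0]],
  [12,[-0.06,0.4,0],[0,0,0]],
  [12,[-0.07,0.8,0],[0,0,0]],
  [12,[-0.07,0.8,0],[0,0,0]],
  [12,[-0.07,0.8,0],[0,0,0]],
  [12,[-0.07,0.8,0],[0,0,0]],
  [12,[-0.07,0.8,0],[0,0,0]],
  [12,[-0.07,0.8,0],[0,0,0]],
  [12,[-0.07,0.8,0],[0,0,0]],
  [12,[-0.07,0.8,0],[0,0,0]],
  [12,[-0.07,0.8,0],[0,0,0]],
  [12,[0,0.4,0],[0,0,0]],
  [12,[0,0,0],[0,0,0]],
  [12,[0,0,0],[0,0,0]],
])

```text
t: 39.95
tcp_pos: [0.5239, 0.2763, 0.1368]
tool_rot: [-180.0, -0.1, 171.0]
wrist_force: [0.1, -0.5, -0.7]
finger_gap: 0.22
```

```bash
python3 p.py 0.523 0.2690 0.08 171.4
```

```text
t 40.0 tcp [0.5239 0.2763 0.1368] rot [-1.80e+02 -1.00e-01  1.71e+02] gap_mm 18.8 F [ 0.1 -0.5 -0.7] q7 52
turn [-0.01 -0.12 -0.36] shift after [-0.004 -0.185  1.419]
```

>>> jog_arm([
  [12,[0,-0.15,0],[0,0,-0.3]],
  [12,[0,0,0.2],[0,0,0]],
  [12,[0,0,0.4],[0,0,0]],
  [12,[0,0,0.4],[0,0,0]],
  [12,[0,0,0.4],[0,0,0]],
  [12,[0,0,0.4],[0,0,0]],
  [12,[0,0,0.2],[0,0,0]],
  [12,[0,0,0],[0,0,0]],
  [12,[0,0,0],[0,0,0]],
])

```text
t: 40.85
tcp_pos: [0.5231, 0.256, 0.0532]
tool_rot: [-179.7, -0.1, 170.5]
wrist_force: [0.3, -0.3, -0.2]
finger_gap: 0.223
```

```bash
python3 p.py 0.523 0.2690 0.0205 171.4 wrist12
```

```text
t 40.9 tcp [0.5231 0.256  0.0532] rot [-1.797e+02 -1.000e-01  1.705e+02] gap_mm 19.1 F [ 0.3 -0.3 -0.2] q7 54
turn [-0.28 -0.09 -0.88] shift after [0.051 0.322 0.817]
```

View pics/wrist12.png

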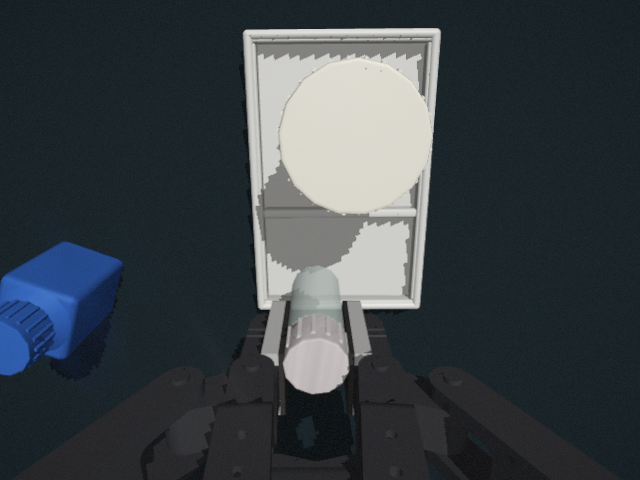

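Wrist view (15 viewed): the jar stands in the square bay with its lid at (356,136). tray2's rim corners are at (245,32), (439,32), (260,307) and (420,307). The bijou's foot is near (316,285), above the narrow bay.

```bash
python3 - <<'E'
from h import *
c=np.load("pics/wrist12.npz"); P=ray(c,[[245,32],[439,32],[260,307],[420,307]],.010)
ctr=P.mean(0); e=P[2]+P[3]-P[0]-P[1]; a=np.arctan2(e[1],e[0]); R=np.array([[np.cos(a),np.sin(a)],[-np.sin(a),np.cos(a)]])
print("tray2",ctr,np.degrees(a),np.linalg.norm(e)/2,np.linalg.norm(P[1]-P[0]),np.linalg.norm(P[3]-P[2]))
for n,px,h in [("bij foot far",[316,267],.036),("bij cap",[316,366],.090),("jar lid",[356,136],.061)]:
    q=ray(c,[px],h)[0]; print(n,q.round(4),"in tray",(R@(q-ctr)).round(4))
E
```

```text
tray2 [0.48009142 0.2748453 ] -8.855697264191637 0.12323659911363241 0.07794415555268185 0.07879166313644964
bij foot far [0.5074 0.2591] in tray [ 0.0294 -0.0113]
bij cap [0.5164 0.2578] in tray [ 0.0385 -0.0112]
jar lid [0.4556 0.2805] in tray [-0.0251  0.0019]
```

>>> jog_arm([
  [12,[0,0.15,0],[-0.2,0,-0.6]],
  [12,[0,0,0],[0,0,0]],
  [12,[0,0,0.2],[0,0,0]],
  [12,[0,0,0.2],[0,0,0]],
  [12,[0,0,0.2],[0,0,0]],
  [12,[0,0,0.1],[0,0,0]],
  [12,[0,0,0],[0,0,0]],
  [12,[0,0,0],[0,0,0]],
])

```text
t: 41.7
tcp_pos: [0.525, 0.2633, 0.0242]
tool_rot: [180.0, 0.0, 171.2]
wrist_force: [0.0, 0.5, 0.3]
finger_gap: 0.221
```

```bash
python3 p.py 0.523 0.2690 0.0205 171.4
```

```text
t 41.7 tcp [0.525  0.2633 0.0242] rot [180.    0.  171.2] gap_mm 18.8 F [0.  0.5 0.3] q7 54
turn [ 0.04  0.02 -0.18] shift after [0.07  0.134 0.092]
```

>>> jog_arm([
  [12,[0.05,0,0.04],[0,0,0]],
  [12,[0,0,0.04],[0,0,0]],
  [12,[0,0,0],[0,0,0]],
  [12,[0,0,0],[0,0,0]],
  [34,[0,0,0],[0,0,0]],
  [34,[0,0,0],[0,0,0]],
  [34,[0,0,0],[0,0,0]],
  [34,[0,0,0],[0,0,0]],
  [34,[0,0,-0.3],[0,0,0]],
  [34,[0,0,-0.8],[0,0,0]],
  [34,[0,0,-0.8],[0,0,0]],
  [34,[0,0,-0.9],[0,0,0]],
  [34,[0,0,-0.9],[0,0,0]],
  [34,[0,0.8,-0.2],[0,0,0]],
  [34,[0,0.8,0],[0,0,0]],
  [34,[0,0.8,0],[0,0,0]],
  [34,[0,0.8,0],[0,0,0]],
  [34,[0,0.5,0],[0,0,0]],
  [34,[0,0,0],[0,0,0]],
  [34,[0,0,0],[0,0,0]],
])

```text
t: 43.7
tcp_pos: [0.5473, 0.413, 0.1963]
tool_rot: [179.6, 0.4, 171.0]
wrist_force: [0.3, -1.0, 0.0]
finger_gap: 0.397
```

```bash
python3 - <<'E'
from h import *
from workcell import *
c=camera("top"); cv2.imwrite("pics/top1.png",c["pixels"][:,:,::-1]); np.savez("pics/top1.npz",**c)
c0=np.load("pics/top0.npz")
print(get_obs()["t"],get_obs()["tcp_pos"])
W=cloud(c); W0=cloud(c0)
for n,ctr,yaw,ps in [("tray3",[.4667,-.2687],-22.5,{"box":(0,.0275,.037),"sq":(-.023,-.0295,.069),"drop":(.034,-.0295,.073)}),("tray2",[.481,.275],-8.8,{"jar":(-.023,0,.061),"bij":(.037,0,.057)})]:
    a=np.radians(yaw); Rm=np.array([[np.cos(a),np.sin(a)],[-np.sin(a),np.cos(a)]])
    rel=(W[...,:2]-ctr)@Rm.T; z=W[...,2]
    rim=(np.abs(rel).max(-1)<.08)&(z>.0085)&(z<.018); r=cv2.minAreaRect((W[rim][:,:2]*1000).astype(np.float32)); print(n,"rim rect",np.round(r[0]),np.round(r[1]),round(r[2],1))
    for k,(x,y,h) in ps.items():
        m=(np.abs(rel[...,0]-x)<.04)&(np.abs(rel[...,1]-y)<.026)&(z>h-.003)&(z<h+.012)
        print(k,m.sum(),"top z %.4f"%np.median(z[m]) if m.sum() else "", rel[m].mean(0).round(4) if m.sum() else "")
for n,(u,v) in {"rack":(286,156),"plate":(468,209),"amber":(141,179)}.items():
    s=np.s_[v-35:v+35,max(u-60,0):u+60]; d=np.abs(W[s][...,2]-W0[s][...,2]); print(n,"changed px",(d>.008).sum())
I=c["pixels"][:,:,::-1]; cv2.imwrite("pics/fin.png",np.hstack([cv2.resize(I[250:350,130:210],None,fx=5,fy=5,interpolation=2),cv2.resize(I[260:360,390:470],None,fx=5,fy=5,interpolation=2)]))
E
```

```text
43.75 [0.54716769 0.41305611 0.1962787 ]
tray3 rim rect [ 467. -268.] [120. 121.] 67.1
box 649 top z 0.0373 [0.     0.0343]
sq 113 top z 0.0691 [-0.0219 -0.0301]
drop 10 top z 0.0725 [ 0.0337 -0.028 ]
tray2 rim rect [482. 275.] [ 82. 127.] 80.7
jar 507 top z 0.0616 [-0.0222  0.0015]
bij 121 top z 0.0580 [ 0.0255 -0.0028]
rack changed px 3
plate changed px 11
amber changed px 3
```

View pics/fin.png

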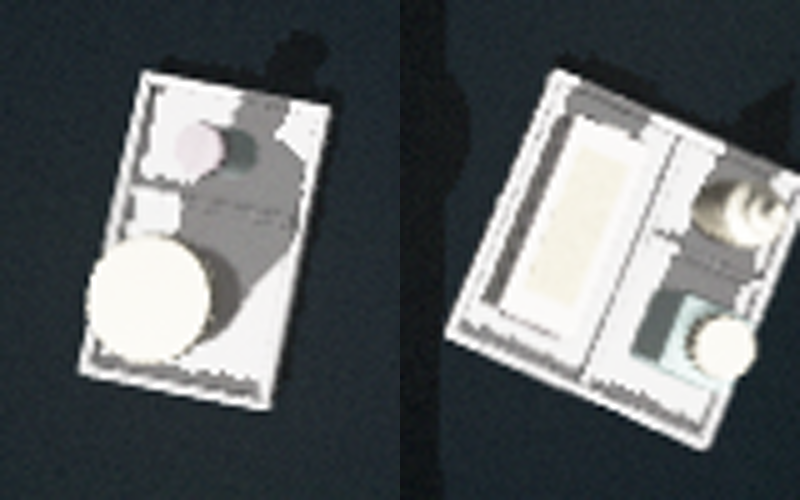

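```bash
python3 - <<'E'
from h import *
for f,pts in (("top0",{"box":(.6365,.1537,.012),"jar":(.632,-.175,.015),"bij":(.4425,-.044,.006),"sq":(.546,.0605,.006)}),("top1",{"box":(.4667+.384*.0343,-.2687+.923*.0343,.012),"jar":(.459,.280,.015),"bij":(.518,.268,.012),"sq":(.4345,-.288,.006)})):
    W=cloud(np.load(f"pics/{f}.npz"))
    for n,(x,y,r) in pts.items():
        m=(np.hypot(W[...,0]-x,W[...,1]-y)<r); z=W[m][:,2]; t=W[m&(W[...,2]>np.median(z)-.004)] if n!="bij" else W[m&(W[...,2]>.045)]
        print(f,n,"z med %.4f"%np.median(t[:,2]),t[:,:2].mean(0).round(4))
a=np.radians(-8.8);print("bij in tray2",np.array([[np.cos(a),np.sin(a)],[-np.sin(a),np.cos(a)]])@(t*0+0)[:1,:2].T if 0 else "")
E
```

```text
top0 box z med 0.0353 [0.6363 0.1537]
top0 jar z med 0.0584 [ 0.6319 -0.1748]
top0 bij z med 0.0544 [ 0.4427 -0.0436]
top0 sq z med 0.0663 [0.5459 0.0608]
top1 box z med 0.0376 [ 0.4801 -0.2369]
top1 jar z med 0.0618 [0.4591 0.2799]
top1 bij z med 0.0574 [0.5174 0.2647]
top1 sq z med 0.0692 [ 0.4344 -0.288 ]
bij in tray2
```

Every piece now reads 2.3–3.4 mm higher than it did on the bench, which matches the 3 mm tray floor. The bijou is at about (+37.6, -4.6) mm in tray2. Handing in.

```bash
python3 -c "
from workcell import *
print(close_job())"
```

```text
the job is handed in; nothing more can be done
None
```

I placed all five pieces in their compartments and handed the job in at about 44 s of the 122 s allowed. No verdict was reported.

The last top-camera check, with offsets in each tray's own frame:

| Piece | Tray | x (mm) | y (mm) | Within limits |
|---|---|---|---|---|
| Slide box | tray3 | 0 | +34 | yes |
| Square bottle | tray3 | -22 | -30 | yes |
| Dropper bottle | tray3 | +34 | -28 | yes, but on few pixels (10) |
| Specimen jar | tray2 | -22 | +2 | yes |
| Bijou bottle | tray2 | +38 | -5 | yes |

- **Heights:** four of the pieces read 2.3–3.4 mm higher than on the bench, which fits the 3 mm tray floor. The dropper's tip read 72.5 mm, against 73 mm expected.
- **Upright:** I judged this by eye and from the top heights, not by a measured angle. The pieces looked upright in the final picture.
- **Trays and bystanders:** neither tray had moved. The depth change around the rack, microplate and amber bottle was only 3–11 pixels. The gripper was clear of everything.
- **Disagreements:** the wrist camera placed the pieces 2–6 mm nearer the robot in x than the top camera, and I worked between the two. My first bijou reading (x +25.5 mm) was spoilt by jar pixels, and a narrower window gave the value in the table.

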